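Sort a left- and a right-hand corner clamp into a latched case

TASK

Pull up the red paddle at the front of the grey case to trip its latch, and with it raise the lid until it stands up on its own. Put the left-hand clamp into the blue tray and the right-hand clamp into the yellow tray, each lying flat on the tray's floor with its knob up (seen from above with the foot at the far end of the long arm, a left-hand clamp's foot points left, a right-hand clamp's right). Leave the lid open and do not disturb the timer or the beaker.

Things in the scene. Friction and masses are not known exactly. Their poses are not given: they have to be found in the camera images.
- case: Grey accessory case, fixed, 125 (x) by 266 (y) mm; walls 5 mm thick, 42 mm high; floor 5 mm; 62 mm high with the lid shut. Origin at the centre of the underside, z up; its front, with the paddle, is its -x side. It holds the blue and yellow trays side by side along y.
- lid (a joint): Lid hinge, rad: 0 shut, 1.57 upright, stop 1.8 (leaning away from the front); axis = the case's y. Friction hinge: 3 to 4 N at the paddle raises it and it stays where left. The latch holds it shut until the paddle is turned. Lid 125 mm deep, 20 mm high, 0.25 kg; upright, its edge is 170 mm and the paddle and recess cheeks 220 mm above the table.
- lid_hinge (a point): Centre of the lid's hinge axis, at the top of the case's back wall: 62.5 mm behind the case's origin (+x of the case) and 42 mm above its underside.
- paddle (a joint): Turn of the paddle relative to the lid, rad: 0 at rest, 0.55 fully pulled. It springs back to 0. The latch lets the lid go above about 0.25. Takes about 2 N upward at the front of the paddle.
- paddle_grip (a point): Middle of the red paddle, a tab 34 mm wide (case y), 10 mm thick, 38 mm long, jutting forward from its pivot 22 mm behind this point. Lid shut: 54 mm above the table, 96.5 mm in front of the case's origin. 50 mm free on both sides, nothing below: pinch it across its width from above; lifting turns the paddle first, then swings the lid up about its hinge.
- tray_left: Blue tray, fixed on the case's floor in its +y or -y half (varies). Outside 108 (x) by 124 (y) by 14 mm high, walls and floor 3 mm, inside 102 by 118 mm. Origin at the centre of the underside, z up, x and y parallel to the case's. For the left-hand clamp; a black outline of one is printed on its floor.
- tray_right: Yellow tray, fixed on the case's floor in its +y or -y half (varies). Outside 108 (x) by 124 (y) by 14 mm high, walls and floor 3 mm, inside 102 by 118 mm. Origin at the centre of the underside, z up, x and y parallel to the case's. For the right-hand clamp; a black outline of one is printed on its floor.
- clamp_left: Aluminium L-shaped clamp, 60 g. Origin on the underside, below the knob's axis, z up. Plate 7 mm thick: arm x -28 to 28, y -8 to 8 mm; foot at the +x end, 16 mm wide, juts to y = +26. Black round knob 18 mm wide, 13 to 40 mm up; grip it with the TCP 30 mm up to clear the plate. LEFT hand: seen from above with the foot at the far end of the long arm, it points left (+y).
- clamp_right: Aluminium L-shaped clamp, 60 g. Origin on the underside, below the knob's axis, z up. Plate 7 mm thick: arm x -28 to 28, y -8 to 8 mm; foot at the +x end, 16 mm wide, juts to y = -26. Black round knob 18 mm wide, 13 to 40 mm up; grip it with the TCP 30 mm up to clear the plate. RIGHT hand (mirror image): seen from above with the foot at the far end of the long arm, it points right (-y).
- timer: White bench timer with buttons, 62x68x19 mm, loose bystander; origin at the centre of its underside.
- beaker: Small clear beaker, 54 mm wide, 68 mm high, loose bystander; origin at the centre of its underside.

How it is judged:
On the way, in this order (a step that is already met when the one before it is completed fails the run):
1. the paddle is pulled far enough to trip the latch (value of joint paddle above 0.15 rad).
2. the lid is raised until it stands open, more than 1.2 rad (value of joint lid above 1.2 rad), for 0.2 s.
At the end, for the whole second after the job is handed in: Left-hand clamp in the blue tray, right-hand clamp in the yellow: origin within 50 mm (x) and 58 mm (y) of the tray's centre, under 7 mm above the tray's underside (on its floor), knob up within 0.12 rad, slower than 20 mm/s. Lid open more than 1.2 rad (x of clamp_left in the frame of tray_left between -0.05 and 0.05 m and y of clamp_left in the frame of tray_left between -0.058 and 0.058 m and z of clamp_left in the frame of tray_left between 0 and 0.007 m and angle between each of clamp_left, clamp_right's own z axis and vertical below 0.12 rad and linear speed of each of clamp_left, clamp_right below 0.02 m/s and x of clamp_right in the frame of tray_right between -0.05 and 0.05 m and y of clamp_right in the frame of tray_right between -0.058 and 0.058 m and z of clamp_right in the frame of tray_right between 0 and 0.007 m and value of joint lid above 1.2 rad); the robot touches nothing.
It fails at once if the timer is moved more than 25 mm or tipped (distance of timer from where it was at the start of the episode above 0.025 m or angle between timer's own z axis and vertical above 0.35 rad).
It fails at once if the beaker is moved more than 25 mm or tipped (distance of beaker from where it was at the start of the episode above 0.025 m or angle between beaker's own z axis and vertical above 0.35 rad).
It also fails if it takes over 72 s, if anything falls off the work surface, if the arm or the gripper's body presses on something with over 40 N, if the wrist force passes 120 N, or if a joint passes its speed limit or range.

ROBOT

A 6-joint arm with a two-finger parallel gripper is mounted at the origin on a cart in front of the work surface, level with it; the furniture and walls round the work are solid. World frame = base frame: x ahead of the robot, y to its left, z up, the work surface at z = 0. Lengths are in m, angles in rad, forces in N, time in s.
With the tool pointing down it reaches from about 0.225 to 0.875 m from the base axis. Payload 3.4 kg.
Tool frame: the origin (TCP) lies between the finger pads, 19 mm behind the fingertips; this is the grasp point; z points along the fingers, y is the line along which they close (so a half turn about z gives the same grasp; the last joint's range is limited). The gripper opens to 85 mm and grips with 20 to 120 N. Pads are 22 mm wide; open, the fingers measure 114 mm over their backs; the gripper's body (76 mm by 85 mm) begins 54 mm behind the grasp point. The pads swing forward as they close: fully open they stand 13 mm farther back than shut.
Start: joints at [1.196, 0.276, 1.505, -0, 1.361, -0.121], TCP at [0.144, 0.557, 0.25] pointing down, gripper open.
Joint ranges: [-2.89, 2.89], [-0.75, 2.08], [0.22, 2.7], [-1.18, 4.32], [0.11, 2.71], [-2.7, 2.7]. Speed limits (rad/s): [2.57, 2.57, 3.14, 3.14, 3.14, 3.14].

INTERFACE

Orientations are given as a unit quaternion [w, x, y, z].
In Python, from rig import manip gives the robot as it stands.
- The arm moves only by the shell command python3 steer.py 'ROWS' [OPENING] [FORCE]. ROWS is rows parted by semicolons, their numbers by spaces, 1 to 5 of them, each of 4 numbers: dx, dy, dz in m, then a turn about the tool's z in rad; each row shifts and turns the commanded pose from where the row before left it, along the tool's axes as they then stand; what a row does not reach is not made up. A row lasts 1/12 s, in which the tool goes at most 0.0417 m and 0.125 rad, less where a joint would pass 70% of its speed; a pose out of reach is approached as far as the arm can. OPENING is the finger opening in m, set as the command begins (- or left out keeps the last). The fingers move at their own pace and stop on an object; FORCE is the grip in N (left out, the last holds). Time passes only in rows, so rows that do not move let the fingers close. It prints the time, the measured TCP pose, the force, the opening and the grip force at its end.
- manip.get_state(): the state, without advancing time (a new reading comes with each control period).
- manip.get_image(name): name is "side" or "top" or "wrist"; returns a dict with "img" (480x640x3 uint8, red, green, blue), "camera_matrix" (3x3 intrinsics, pixels), "T" (4x4, takes a point from camera to world coordinates); the wrist camera has in their place "hand_eye" (4x4, takes a point from camera to tool coordinates, whose origin is the TCP and whose axes are the flange's). Camera axes: x right, y down, z forward; pixel columns grow to the right and rows downward; lengths in m; the calibration is good to about 2 mm. A picture is of the moment at which its call begins: read the wrist's pose just before it. There is no depth.
- manip.sign_off(): hands the job in; it is judged then, once.
The state is a dict: "clock": time; "qpos": joint angles; "qd": joint speeds; "effort": joint torques, N m; "position": TCP position; "ee_rot": TCP orientation; "contact_force": force on the tool from outside, world axes, zero at the start; "moment": the same for the moment, N m; "width": finger opening in m; "gripper_force": force on a finger pad.
Only numpy, scipy, OpenCV 4.12 (cv2) and the standard library are available. Lean on these libraries where they do the work, as an engineer would, in place of code of your own. Each camera call takes 0.05 s, during which the arm holds its last target. There are 200 camera calls.

## Working session

There is one attempt and no reset: what is moved stays moved. The work goes in short steps, Python scripts to look and compute and a shell command to move; the robot and the scene stay as the last step left them, time stands still between calls to the robot, and variables do not carry over. Pictures are saved under pics/ and viewed, at most 10 in all, crops included, and the job is handed in when it is done.

```bash
ls; mkdir -p pics
python3 - <<'E'
from rig import manip
import cv2,numpy as np
s=manip.get_state();print(s)
for n in("top","side"):
    d=manip.get_image(n);cv2.imwrite(f"pics/{n}0.png",d["img"][...,::-1]);np.savez(f"{n}0.npz",**d);print(n,d["camera_matrix"],d["T"])
E
```

```text
pics
rig.py
steer.py
{'clock': 0.0, 'qpos': array([ 1.19604154e+00,  2.76579073e-01,  1.50617890e+00,  4.41178430e-06,
        1.36070349e+00, -1.20996033e-01]), 'qd': array([-1.23711169e-04,  1.17776056e-04,  2.66523644e-03,  5.85257651e-05,
       -4.95050113e-04, -7.28972982e-04]), 'effort': array([-2.07546007e-03, -4.16759562e+01, -2.45804805e+01, -4.42826176e-04,
        1.11647020e-02, -3.52133021e-06]), 'position': array([0.14416022, 0.55609826, 0.24913053]), 'ee_rot': array([-2.31342131e-04,  1.26539627e-01,  9.91961113e-01, -9.05315084e-04]), 'contact_force': array([0.44297053, 0.26129812, 0.69855187]), 'moment': array([ 0.01008613, -0.01653622,  0.05319387]), 'gripper_force': 0.0, 'width': 0.08536212295388304}
top [[438.87293209   0.         320.81745547]
 [  0.         438.87293209 240.59886807]
 [  0.           0.           1.        ]] [[ 0.00987966 -0.98644492  0.16379503  0.40125512]
 [-0.99930623 -0.00385764  0.03704298  0.04368392]
 [-0.035909   -0.16404737 -0.98579866  0.89304732]
 [ 0.          0.          0.          1.        ]]
side [[508.44035074   0.         325.6760946 ]
 [  0.         508.44035074 243.32586462]
 [  0.           0.           1.        ]] [[-9.99899353e-01  1.41750856e-02 -5.91886540e-04  5.23798951e-01]
 [ 8.43919324e-03  5.60722182e-01 -8.27960999e-01  8.95914286e-01]
 [-1.14045341e-02 -8.27882662e-01 -5.60785373e-01  6.22052592e-01]
 [ 0.00000000e+00  0.00000000e+00  0.00000000e+00  1.00000000e+00]]
```

View pics/top0.png

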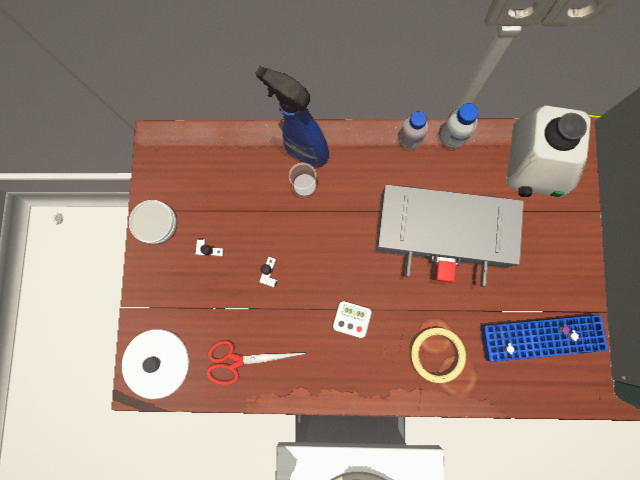

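View pics/side0.png

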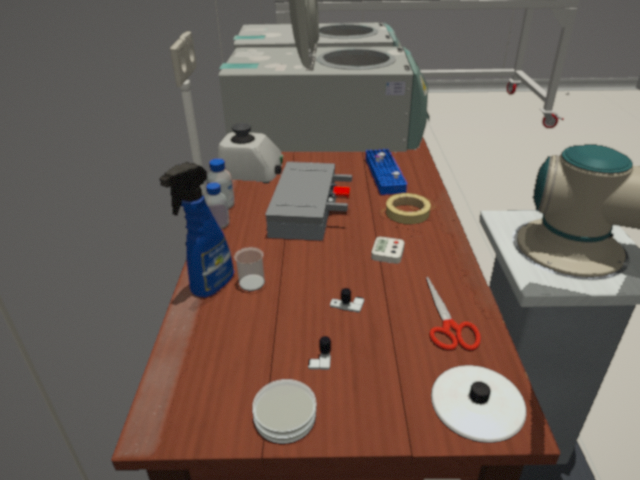

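The top view shows the case around (450,225) with the red paddle at (446,270), pointing toward the robot. The clamps are at about (207,249) and (267,270), the timer at (352,320) and the beaker at (303,180). The side view shows the same things: clamp knobs at (346,296) and (325,344), paddle at (341,190). Next I'll measure them, and take a zoomed crop to tell the clamps' hands.

```bash
cat > h.py <<'E'
import numpy as np,cv2
def load(n):return dict(np.load(n+".npz"))
def ray(d,uv,T=None):
    T=d["T"] if T is None else T
    p=np.linalg.inv(d["camera_matrix"])@np.array([*uv,1.]);v=T[:3,:3]@p
    return T[:3,3],v/np.linalg.norm(v)
def plane(d,uv,z,T=None):
    o,v=ray(d,uv,T);return o+v*(z-o[2])/v[2]
def tri(r1,r2):
    A=np.zeros((3,3));b=np.zeros(3)
    for o,v in(r1,r2):
        P=np.eye(3)-np.outer(v,v);A+=P;b+=P@o
    x=np.linalg.solve(A,b);g=[np.linalg.norm((np.eye(3)-np.outer(v,v))@(x-o)) for o,v in(r1,r2)]
    return x,g
def blobs(m,box,amin=10):
    u0,v0,u1,v1=box;k=np.zeros(m.shape,np.uint8);k[v0:v1,u0:u1]=m[v0:v1,u0:u1]
    n,l,s,c=cv2.connectedComponentsWithStats(k)
    return [(c[i].round(1),s[i]) for i in range(1,n) if s[i][4]>=amin]
def red(im):
    i=im.astype(int);return ((i[...,0]>150)&(i[...,1]<60)&(i[...,2]<60)).astype(np.uint8)
def black(im):return (im.max(2)<50).astype(np.uint8)
def white(im):return (im.min(2)>130).astype(np.uint8)
E
python3 - <<'E'
from h import *
t,s=load("top0"),load("side0")
for n,f,bt,bs in(("paddle",red,(430,250,465,290),(325,180,355,200)),("knobA",black,(190,235,225,260),(315,333,335,358)),("knobB",black,(255,252,285,290),(335,285,360,308)),("plateA",white,(190,235,225,260),(300,333,335,372)),("plateB",white,(255,252,285,290),(325,285,370,315))):
    print(n,"top",blobs(f(t["img"]),bt,4),"side",blobs(f(s["img"]),bs,4))
# case lid top hull
g=t["img"].astype(int);m=((g.max(2)-g.min(2)<15)&(g.max(2)>90)).astype(np.uint8)
for b in blobs(m,(370,180,530,280),200):print("grey",b)
k=np.zeros_like(m);k[180:275,370:530]=m[180:275,370:530]
c=max(cv2.findContours(k,0,2)[0],key=cv2.contourArea);a=cv2.approxPolyDP(c,4,True)[:,0]
for p in a:print(p,plane(t,p,.062).round(4))
a=cv2.resize(t["img"][225:295,185:295],None,fx=4,fy=4,interpolation=2)
b=cv2.resize(s["img"][280:380,290:380],None,fx=4,fy=4,interpolation=2)
c=cv2.resize(t["img"][180:290,375:527],None,fx=2.5,fy=2.5,interpolation=2)
o=np.zeros((570,800,3),np.uint8);o[:280,:440]=a;o[:400,440:800]=b;o[285:560,:380]=c
cv2.imwrite("pics/crop1.png",o[...,::-1])
E
```

```text
paddle top [(array([438., 265.]), array([438, 263,   1,   5,   5], dtype=int32)), (array([437.2, 275.7]), array([437, 270,   2,  11,  13], dtype=int32)), (array([446.4, 280.6]), array([440, 280,  14,   2,  16], dtype=int32))] side [(array([341.6, 189.6]), array([333, 186,  18,   8, 125], dtype=int32))]
knobA top [] side [(array([324.6, 345.2]), array([320, 337,  10,  17, 151], dtype=int32))]
knobB top [] side [(array([345.3, 296. ]), array([341, 289,   9,  15, 113], dtype=int32))]
plateA top [(array([199.2, 246.4]), array([195, 239,  10,  16, 101], dtype=int32)), (array([217.2, 251.6]), array([211, 248,  12,   8,  80], dtype=int32))] side [(array([319.8, 362.5]), array([309, 357,  21,  11, 196], dtype=int32))]
plateB top [(array([270.6, 261.6]), array([266, 257,  10,  12,  72], dtype=int32)), (array([267.4, 280.1]), array([259, 274,  19,  13, 141], dtype=int32))] side [(array([335.3, 302.4]), array([330, 299,  11,   8,  64], dtype=int32)), (array([356.2, 303.9]), array([348, 298,  16,  13, 135], dtype=int32))]
grey (array([459.9, 224.4]), array([ 380,  186,  143,   94, 6926], dtype=i
[... 422 characters left out ...]
-0.0385  0.062 ]
[387 228] [ 0.5643 -0.052   0.062 ]
[403 241] [ 0.5392 -0.082   0.062 ]
[405 236] [ 0.5489 -0.086   0.062 ]
[415 248] [ 0.5258 -0.1044  0.062 ]
[397 249] [ 0.5237 -0.0703  0.062 ]
[409 251] [ 0.52   -0.0929  0.062 ]
[407 274] [ 0.4762 -0.0882  0.062 ]
[414 251] [ 0.52   -0.1023  0.062 ]
[457 264] [ 0.4957 -0.1821  0.062 ]
[461 257] [ 0.509  -0.1901  0.062 ]
[481 258] [ 0.5073 -0.2273  0.062 ]
[483 274] [ 0.4771 -0.2295  0.062 ]
[488 260] [ 0.5036 -0.2401  0.062 ]
[518 263] [ 0.4982 -0.2953  0.062 ]
[522 201] [ 0.6178 -0.3104  0.062 ]
[398 187] [ 0.6458 -0.0745  0.062 ]
[413 192] [ 0.6357 -0.1033  0.062 ]
[410 198] [ 0.6237 -0.0972  0.062 ]
[396 187] [ 0.6458 -0.0706  0.062 ]
```

View pics/crop1.png

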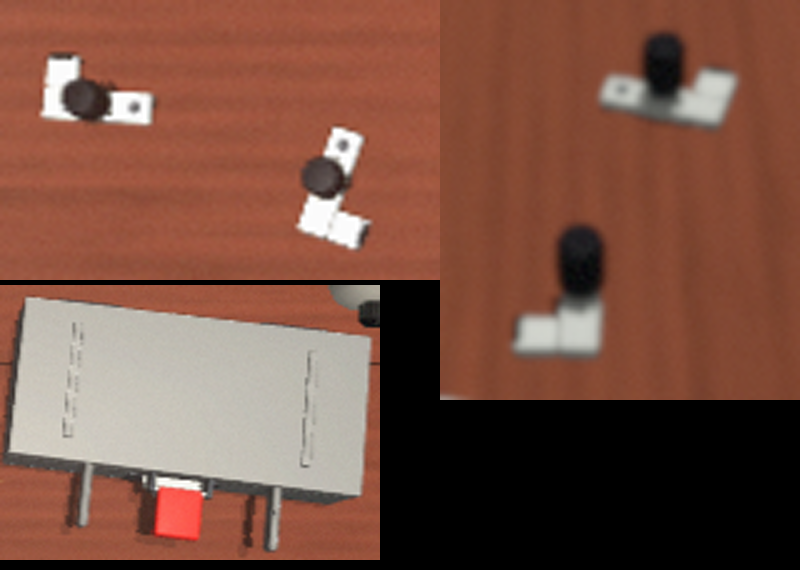

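Top-view crop: clamp A (knob near (207,249)) has its foot at the left end pointing up in the image, which makes it right-handed. Clamp B (knob near (267,270)) heads down with its foot to the image right, so it is left-handed. The lid corners are near (385,185), (523,200), (519,264) and (378,247).

```bash
cat >> h.py <<'E'
def red(im):
    i=im.astype(int);return ((i[...,0]-i[...,1]>120)).astype(np.uint8)
def black(im):return (im.max(2)<75).astype(np.uint8)
E
python3 - <<'E'
from h import *
t,s=load("top0"),load("side0")
def big(f,d,b):return max(blobs(f(d["img"]),b,4),key=lambda x:x[1][4])
for n,f,bt,bs in(("paddle",red,(430,250,465,290),(325,180,355,200)),("knobA",black,(190,235,225,260),(315,333,335,358)),("knobB",black,(255,252,285,290),(335,285,360,308))):
    a,b=big(f,t,bt),big(f,s,bs);print(n,a,b,*tri(ray(t,a[0]),ray(s,b[0])))
    bt2=(b[0][0],b[1][1]+4)
    print("   top-of-knob",tri(ray(t,a[0]),ray(s,bt2)),"planes",plane(t,a[0],.035),plane(s,b[0],.0265))
C=[plane(t,p,.062) for p in((385,184.8),(523.4,200.4),(519,264),(378,246.8))];print(np.round(C,4))
C=np.array(C);c=C.mean(0);w=C[0]-C[1]+C[3]-C[2];print("centre",c,"sizes",[np.linalg.norm(C[i]-C[(i+1)%4]) for i in range(4)],"yaw y-edge",np.arctan2(-w[0],w[1]))
yaw=np.arctan2(-w[0],w[1]);print("paddle exp",c[:2]-.0965*np.array([np.cos(yaw),np.sin(yaw)]))
m=red(t["img"]);print([plane(t,p,.059).round(4) for p in cv2.boxPoints(cv2.minAreaRect(np.argwhere(m[250:290,430:465])[:,::-1].astype(np.float32)))+[430,250]])
for n,uv in(("timer",(352,320)),("beaker",(303,180))):print(n,plane(t,uv,.02))
E
```

```text
paddle (array([446.1, 271.1]), array([437, 261,  19,  21, 352], dtype=int32)) (array([341.4, 190.1]), array([334, 186,  16,   9, 120], dtype=int32)) [ 0.48360078 -0.1631168   0.05503765] [np.float64(0.000779922646589195), np.float64(0.0007799226465891855)]
   top-of-knob (array([ 0.48358834, -0.16304483,  0.05533828]), [np.float64(0.000796757583478602), np.float64(0.0007967575834786428)]) planes [ 0.4847718  -0.16795659  0.035     ] [ 0.48237958 -0.21668613  0.0265    ]
knobA (array([206.3, 249.5]), array([201, 245,  11,  10,  75], dtype=int32)) (array([324.7, 345.6]), array([319, 337,  12,  19, 184], dtype=int32)) [0.52688418 0.30777336 0.023877  ] [np.float64(0.00035587540098079817), np.float64(0.0003558754009804157)]
   top-of-knob (array([0.5262677 , 0.30536373, 0.03168935]), [np.float64(0.0008631632244948492), np.float64(0.0008631632244947638)]) planes [0.52492371 0.3044193  0.035     ] [0.52722102 0.31027634 0.0265    ]
knobB (array([268.2, 270.2]), array([264, 265,   8,   9,  22], dtype=int32)) (array([345.5, 296.1]), array([341, 288,  10,  17, 142], dtype=int32)) [0.48705186 
[... 192 characters left out ...]
p.float64(0.0017825105386790768)]) planes [0.4843116  0.17905454 0.035     ] [0.48873149 0.18784211 0.0265    ]
[[ 0.6502 -0.0493  0.062 ]
 [ 0.619  -0.3131  0.062 ]
 [ 0.4963 -0.2971  0.062 ]
 [ 0.5278 -0.0343  0.062 ]]
centre [ 0.57334009 -0.17346015  0.062     ] sizes [np.float64(0.2655874405205963), np.float64(0.12370537361100978), np.float64(0.26458115933612225), np.float64(0.12336775968368219)] yaw y-edge -0.11843140046137954
paddle exp [ 0.47751606 -0.16205822]
[array([ 0.4659, -0.1427,  0.059 ]), array([ 0.5028, -0.1479,  0.059 ]), array([ 0.4991, -0.1817,  0.059 ]), array([ 0.4624, -0.1762,  0.059 ])]
timer [0.38927365 0.01396252 0.02      ]
beaker [0.67324059 0.11462665 0.02      ]
```

The heights check out: paddle 55 mm and knobs near mid-height, and the lid measures 265×124 mm. The case's yaw is about -0.12 and the paddle is at about (0.481, -0.162). Now I'll turn the tool and start toward it.

```bash
cat > go.py <<'E'
# python3 go.py x y z [yaw of tool y axis] -> displacement in tool axes
import sys,numpy as np
from scipy.spatial.transform import Rotation as R
from rig import manip
s=manip.get_state();q=s["ee_rot"];r=R.from_quat([q[1],q[2],q[3],q[0]]).as_matrix()
d=r.T@(np.array([float(a) for a in sys.argv[1:4]])-s["position"])
y=np.arctan2(r[1,1],r[0,1])
print("pos",s["position"].round(4),"yawY",y.round(3),"tool d",d.round(4),"rows",np.linalg.norm(d)/.0417,end=" ")
if len(sys.argv)>4:
    t=-(float(sys.argv[4])-y);t=(t+np.pi/2)%np.pi-np.pi/2;print("turn",round(t,3),end=" ")
print("q6",s["qpos"][5].round(2),"t",s["clock"])
E
python3 steer.py '0 0 0 -0.068; 0 0 0 -0.068' 0.07; python3 go.py .481 -.162 .2 1.453
```

```text
clock: 0.27
position: [0.1443, 0.5563, 0.2494]
ee_rot: [-0.0, 0.057, 0.998, -0.001]
contact_force: [0.5, 0.3, 0.5]
width: 0.0703
gripper_force: 0.0
pos [0.1443 0.5563 0.2494] yawY 1.456 tool d [-0.4167 -0.675   0.0501] rows 19.061160289807184 turn 0.003 q6 -0.26 t 0.2667
```

```bash
for i in 1; do python3 steer.py '-.0208 -.0338 .0025 0;-.0208 -.0338 .0025 0;-.0208 -.0338 .0025 0;-.0208 -.0338 .0025 0;-.0208 -.0338 .0025 0' | sed -n 2p
python3 steer.py '-.0208 -.0338 .0025 0;-.0208 -.0338 .0025 0;-.0208 -.0338 .0025 0;-.0208 -.0338 .0025 0;-.0208 -.0338 .0025 0' | sed -n 2p
python3 steer.py '-.0208 -.0338 .0025 0;-.0208 -.0338 .0025 0;-.0208 -.0338 .0025 0;-.0208 -.0338 .0025 0;-.0208 -.0338 .0025 0' | sed -n 2p
done; python3 go.py .481 -.162 .2 1.453
```

```text
position: [0.2278, 0.3747, 0.237]
position: [0.3112, 0.1947, 0.2248]
position: [0.3947, 0.0145, 0.2123]
pos [0.3947 0.0145 0.2123] yawY 1.452 tool d [-0.1066 -0.1651  0.0123] rows 4.720938021710699 turn -0.001 q6 -1.59 t 1.5167
```

```bash
python3 steer.py '-.0213 -.033 .0025 0;-.0213 -.033 .0025 0;-.0213 -.033 .0025 0;-.0213 -.033 .0025 0;-.0213 -.033 .0025 0' | sed -n 2p
python3 steer.py '0 0 0 0;0 0 0 0'|sed -n 2p
python3 - <<'E'
from h import *
from rig import manip
from scipy.spatial.transform import Rotation as R
s=manip.get_state();d=manip.get_image("wrist");q=s["ee_rot"]
T=np.eye(4);T[:3,:3]=R.from_quat([q[1],q[2],q[3],q[0]]).as_matrix();T[:3,3]=s["position"];T=T@d["hand_eye"]
cv2.imwrite("pics/w1.png",d["img"][...,::-1])
m=red(d["img"]);b=max(blobs(m,(0,0,640,480),50),key=lambda x:x[1][4]);print(b)
c=max(cv2.findContours(m,0,2)[0],key=cv2.contourArea);r=cv2.boxPoints(cv2.minAreaRect(c))
print([plane(d,p,.059,T).round(4) for p in r],plane(d,b[0],.055,T))
t=load("top0");print(tri(ray(t,(446.1,271.1)),ray(d,b[0],T)))
E
python3 go.py .481 -.162 .054 1.453
```

```text
position: [0.4812, -0.1619, 0.1995]
position: [0.4814, -0.1617, 0.199]
(array([320.1, 230.2]), array([ 301,  208,   40,   46, 1746], dtype=int32))
[array([ 0.4592, -0.1755,  0.059 ]), array([ 0.463 , -0.1442,  0.059 ]), array([ 0.5014, -0.1482,  0.059 ]), array([ 0.4975, -0.1809,  0.059 ])] [ 0.48069318 -0.16259136  0.055     ]
(array([ 0.48250635, -0.16332768,  0.05116479]), [np.float64(0.0009183199215744288), np.float64(0.0009183199215743936)])
pos [ 0.4805 -0.1601  0.1991] yawY 1.451 tool d [-0.0011 -0.002   0.1451] rows 3.4809027686471588 turn -0.002 q6 -1.91 t 2.15
```

View pics/w1.png

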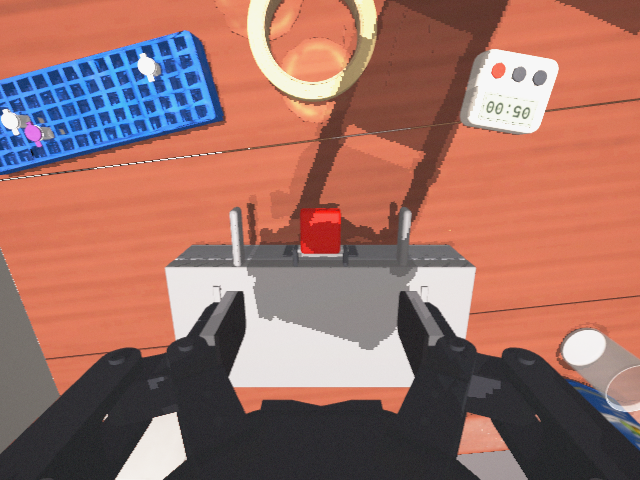

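The wrist view shows the paddle centred at (320,230), square to the tool between the two grey cheeks at (237,237) and (404,237). The lid is shut behind it. All three views put it at (0.481,-0.162), 51–55 mm up, so I'll descend.

```bash
python3 steer.py '0 -.001 .035 0;0 -.001 .037 0;0 0 .037 0;0 0 .025 0;0 0 .011 0'
python3 steer.py '0 0 0 0;0 0 0 0;0 0 0 0;0 0 0 0' 0.02 35
python3 go.py .481 -.162 .054 1.453
```

```text
clock: 2.57
position: [0.4773, -0.1588, 0.0518]
ee_rot: [-0.003, 0.058, 0.998, 0.002]
contact_force: [0.1, 0.7, 0.8]
width: 0.0701
gripper_force: 0.0
clock: 2.9
position: [0.481, -0.1624, 0.0565]
ee_rot: [0.001, 0.058, 0.998, -0.001]
contact_force: [-2.0, -2.9, -1.3]
width: 0.0331
gripper_force: 36.6
pos [ 0.481  -0.1624  0.0565] yawY 1.455 tool d [0.0001 0.0004 0.0025] rows 0.05968008623268465 turn 0.002 q6 -1.92 t 2.9
```

```bash
python3 steer.py '0 0 -.004 0;0 0 -.004 0;0 0 -.004 0;0 0 0 0;0 0 0 0'
python3 - <<'E'
import numpy as np
a=np.linspace(.15,1.45,14)
p=np.c_[-.1594*np.cos(a),.1594*np.sin(a)];print(np.c_[a[1:],np.diff(p,axis=0)].round(4),p[0])
E
```

```text
clock: 3.32
position: [0.481, -0.1623, 0.0658]
ee_rot: [0.0, 0.059, 0.998, -0.0]
contact_force: [3.5, -4.2, -18.6]
width: 0.0327
gripper_force: 39.7
[[0.25   0.0032 0.0156]
 [0.35   0.0047 0.0152]
 [0.45   0.0062 0.0147]
 [0.55   0.0076 0.014 ]
 [0.65   0.009  0.0132]
 [0.75   0.0103 0.0122]
 [0.85   0.0114 0.0111]
 [0.95   0.0125 0.0099]
 [1.05   0.0134 0.0086]
 [1.15   0.0142 0.0072]
 [1.25   0.0149 0.0058]
 [1.35   0.0154 0.0043]
 [1.45   0.0157 0.0027]] [-0.15761011  0.02382044]
```

```bash
python3 steer.py '0 0 -.004 0;0 0 -.004 0;-.001 0 -.004 0;0 0 0 0' - 25
python3 - <<'E'
from h import *
from rig import manip
d=manip.get_image("wrist");cv2.imwrite("pics/w2.png",d["img"][...,::-1])
E
```

```text
clock: 3.65
position: [0.4815, -0.1624, 0.0794]
ee_rot: [-0.0, 0.059, 0.998, -0.0]
contact_force: [-1.0, -2.3, -1.2]
width: 0.0331
gripper_force: 34.3
```

View pics/w2.png

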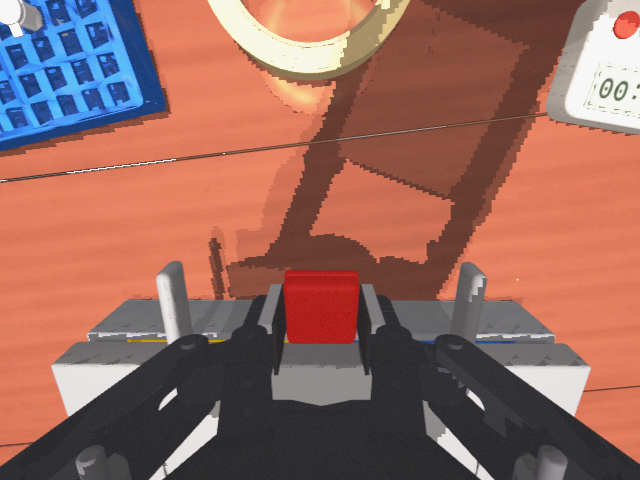

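The latch has tripped. The lid is ajar, with a gap at row 341 showing yellow on the left (−y) and blue on the right (+y). The paddle is still firmly held at (320,305), so I'll follow the arc.

```bash
python3 steer.py '-.0047 0 -.0152 0;-.0062 0 -.0147 0;-.0076 0 -.014 0;-.009 0 -.0132 0;0 0 0 0' - 25
python3 go.py .481 -.162 .054 1.453
```

```text
clock: 4.12
position: [0.5067, -0.1654, 0.1387]
ee_rot: [-0.002, 0.058, 0.998, -0.001]
contact_force: [-9.0, -3.4, 5.0]
width: 0.0328
gripper_force: 33.2
pos [ 0.5067 -0.1654  0.1387] yawY 1.454 tool d [0.0256 0.0006 0.0848] rows 2.124118366164345 turn 0.001 q6 -1.9 t 4.1167
```

```bash
python3 steer.py '-.0125 0 -.0122 0;-.0125 0 -.0111 0;-.0125 0 -.0099 0;-.0134 0 -.0086 0;0 0 0 0'|grep -v wid
python3 steer.py '-.0142 0 -.0072 0;-.0149 0 -.0058 0;-.0154 0 -.0043 0;-.0157 0 -.0027 0;0 0 0 0'
python3 go.py .481 -.162 .054 1.453
```

```text
clock: 4.53
position: [0.5594, -0.1719, 0.1815]
ee_rot: [-0.0, 0.059, 0.998, -0.001]
contact_force: [-5.9, -1.4, 11.3]
gripper_force: 26.2
clock: 4.95
position: [0.6223, -0.1795, 0.2013]
ee_rot: [0.003, 0.059, 0.998, -0.001]
contact_force: [-0.6, -2.0, 6.5]
width: 0.0318
gripper_force: 24.3
pos [ 0.6223 -0.1795  0.2013] yawY 1.453 tool d [0.1433 0.0012 0.1464] rows 4.911779723715723 turn 0.0 q6 -1.84 t 4.95
```

```bash
python3 steer.py '-.008 0 -.0005 0;-.008 0 0 0;0 0 0 0'|grep -v wid
python3 steer.py '0 0 0 0;0 0 0 0;0 0 0 0;0 0 0 0' .06
python3 steer.py '0 0 -.015 0;0 0 -.03 0;0 0 -.035 0;0 0 -.02 0;0 0 0 0'
python3 - <<'E'
from h import *
from rig import manip
for n in("top","side"):
    d=manip.get_image(n);np.savez(f"{n}1.npz",**d)
    if n=="top":a=d["img"]
    else:b=d["img"]
o=np.zeros((450,800,3),np.uint8);o[:,:400]=cv2.resize(a[130:310,370:530],(400,450));o[:,400:]=cv2.resize(b[90:270,230:390],(400,450))
cv2.imwrite("pics/c2.png",o[...,::-1])
E
```

```text
clock: 5.2
position: [0.637, -0.1813, 0.202]
ee_rot: [0.003, 0.059, 0.998, -0.001]
contact_force: [-0.5, -2.2, 6.2]
gripper_force: 24.2
clock: 5.53
position: [0.6351, -0.1797, 0.1985]
ee_rot: [0.0, 0.059, 0.998, 0.0]
contact_force: [0.5, 0.4, 0.0]
width: 0.0599
gripper_force: 0.0
clock: 5.95
position: [0.6374, -0.1807, 0.3043]
ee_rot: [0.005, 0.059, 0.998, -0.001]
contact_force: [-0.4, 0.2, 0.4]
width: 0.0603
gripper_force: 0.0
```

View pics/c2.png

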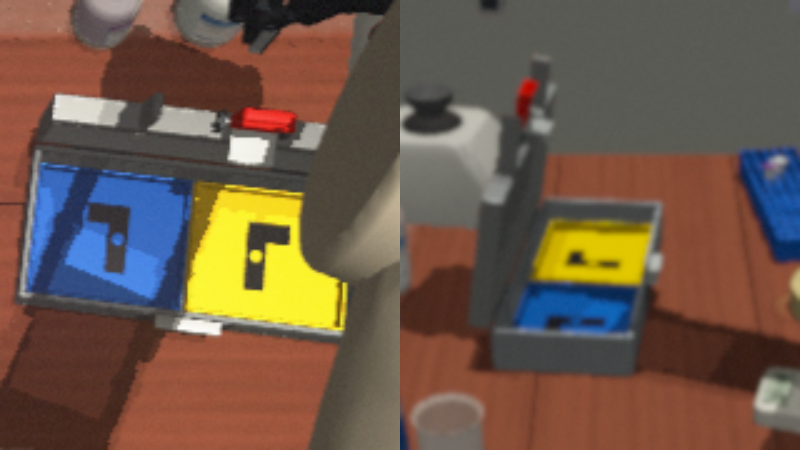

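The lid stands upright. Blue is on the +y side and yellow on −y, with the printed knob spots at crop (118,240) and (256,256). Now to the left-hand clamp B.

```bash
python3 go.py .487 .180 .2 1.453; python3 steer.py '.0148 .0375 0 0;.0148 .0375 0 0;.0148 .0375 .0127 0;.0148 .0375 .0127 0;.0148 .0375 .0127 0' .06|sed -n 2p;  python3 go.py .487 .180 .2 1.453
```

```text
pos [ 0.6354 -0.18    0.2991] yawY 1.453 tool d [0.1898 0.3401 0.0988] rows 9.636127289039932 turn 0.0 q6 -1.83 t 6.05
position: [0.5824, 0.0147, 0.2584]
pos [0.5824 0.0147 0.2584] yawY 1.452 tool d [0.1141 0.1528 0.0589] rows 4.7855042584010805 turn -0.001 q6 -1.55 t 6.4667
```

```bash
python3 steer.py '.0228 .0306 .0118 0;.0228 .0306 .0118 0;.0228 .0306 .0118 0;.0228 .0306 .0118 0;.0228 .0306 .0118 0'|sed -n 2p; python3 steer.py '0 0 0 0; 0 0 0 0' |sed -n 2p
cat > look.py <<'E'
from h import *
from rig import manip
from scipy.spatial.transform import Rotation as R
import sys
def wrist():
    s=manip.get_state();d=manip.get_image("wrist");q=s["ee_rot"]
    T=np.eye(4);T[:3,:3]=R.from_quat([q[1],q[2],q[3],q[0]]).as_matrix();T[:3,3]=s["position"]
    return d,T@d["hand_eye"]
def proj(d,T,p):
    c=np.linalg.inv(T)@np.array([*p,1]);v=d["camera_matrix"]@c[:3];return v[:2]/v[2]
E
python3 - <<'E'
from look import *
d,T=wrist();cv2.imwrite("pics/w3.png",d["img"][...,::-1]);np.savez("w3.npz",img=d["img"],camera_matrix=d["camera_matrix"],T=T)
p=proj(d,T,(.487,.18,.04));print(p)
u,v=p.astype(int)
for b in blobs(black(d["img"]),(u-50,v-50,u+50,v+50),30):print("k",b,plane(d,b[0],.035,T))
# trays in the top and side views
t=manip.get_image("top");s=manip.get_image("side");np.savez("top2.npz",**t);np.savez("side2.npz",**s)
def col(im,lo,hi):return cv2.inRange(cv2.cvtColor(im,cv2.COLOR_RGB2HSV),lo,hi)//255
for n,lo,hi in(("blue",(100,110,50),(125,255,255)),("yellow",(22,150,80),(35,255,255))):
    for c,dd,box in(("top",t,(370,180,530,275)),("side",s,(262,160,335,240))):
        m=col(dd["img"],lo,hi);k=np.zeros_like(m);k[box[1]:box[3],box[0]:box[2]]=m[box[1]:box[3],box[0]:box[2]]
        r=cv2.minAreaRect(cv2.convexHull(np.argwhere(k)[:,::-1].astype(np.float32)));P=cv2.boxPoints(r)
        print(n,c,k.sum(),np.round(r[0],1),[plane(dd,q,.012)[:2].round(3) for q in P],"c",plane(dd,r[0],.012).round(4))
E
```

```text
position: [0.4863, 0.1795, 0.1994]
position: [0.4861, 0.1796, 0.1996]
[322.23853714 227.43936164]
k (array([328.5, 222.9]), array([317, 210,  30,  29, 486], dtype=int32)) [0.48479691 0.18590927 0.035     ]
blue top 2978 [413.7 224.1] [array([ 0.536, -0.043]), array([ 0.645, -0.056]), array([ 0.629, -0.182]), array([ 0.522, -0.166])] c [ 0.5825 -0.1119  0.012 ]
blue side 828 [298.6 213.1] [array([ 0.641, -0.098]), array([ 0.645, -0.185]), array([ 0.527, -0.169]), array([ 0.53 , -0.084])] c [ 0.5857 -0.1329  0.012 ]
yellow top 3138 [477.6 231.8] [array([ 0.52 , -0.167]), array([ 0.629, -0.182]), array([ 0.614, -0.313]), array([ 0.506, -0.295])] c [ 0.5668 -0.2394  0.012 ]
yellow side 1004 [305.6 190.1] [array([ 0.629, -0.192]), array([ 0.633, -0.327]), array([ 0.511, -0.306]), array([ 0.517, -0.173])] c [ 0.572  -0.2466  0.012 ]
```

View pics/w3.png

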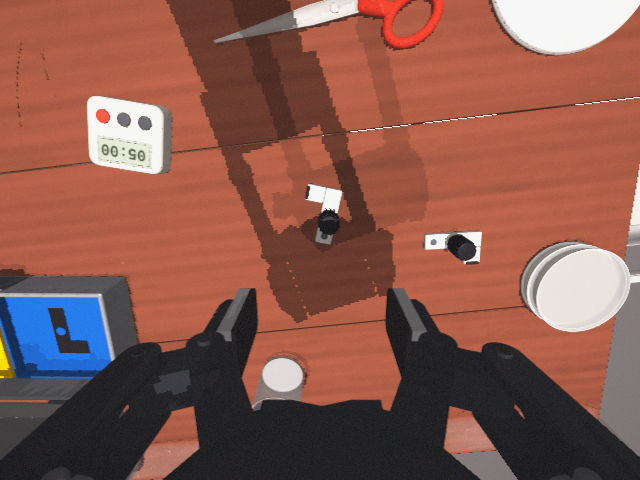

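The wrist view shows left clamp B's knob at (328,221) and right clamp A's knob at (461,247). The beaker is near (283,375), just behind the open fingers, and the timer is at (130,135). I'll triangulate both knobs and check the beaker's clearance.

```bash
python3 - <<'E'
from look import *
t,s,d=load("top0"),load("side0"),load("w3")
k=lambda b:max(blobs(black(d["img"]),b,30),key=lambda x:x[1][4])
for n,tu,su,wb in(("B",(265.8,269.4),(345.5,294),(315,208,345,236)),("A",(206.4,249.6),(324.7,343),(445,232,477,262))):
    w=k(wb);print(n,w, "top+wrist",*tri(ray(t,tu),ray(d,w[0])),"side+wrist",*tri(ray(s,su),ray(d,w[0])),"top+side",*tri(ray(t,tu),ray(s,su)))
print("beaker top",plane(t,(303,174),.068),"base",plane(t,(305,186),0),"w",plane(d,(283,375),0))
E
python3 go.py .4855 .1825 .038
```

```text
B (array([328.6, 222.5]), array([317, 210,  28,  26, 468], dtype=int32)) top+wrist [0.48711434 0.18581585 0.02392774] [np.float64(0.00021799418325557166), np.float64(0.0002179941832554651)] side+wrist [0.48736452 0.18565117 0.02897664] [np.float64(0.0013789898467563145), np.float64(0.0013789898467564067)] top+side [0.48755923 0.18477748 0.02868013] [np.float64(0.001076607871584031), np.float64(0.0010766078715840014)]
A (array([461., 247.]), array([447, 235,  29,  26, 511], dtype=int32)) top+wrist [0.52640652 0.30880635 0.02182406] [np.float64(0.0006190318099263686), np.float64(0.0006190318099263576)] side+wrist [0.5256142  0.30671836 0.02789511] [np.float64(0.0016688403953339433), np.float64(0.0016688403953338629)] top+side [0.52644867 0.30624529 0.02811359] [np.float64(0.0007316110272270654), np.float64(0.0007316110272269456)]
beaker top [0.67048464 0.1109283  0.068     ] base [0.66632636 0.11180348 0.        ] w [0.66992795 0.11331821 0.        ]
pos [0.4895 0.1776 0.2015] yawY 1.452 tool d [0.0046 0.0045 0.1635] rows 3.9230082669518436 q6 -1.24 t 7.2
```

```bash
python3 go.py .487 .1855 .031; python3 steer.py '0 .003 .036 0;0 .003 .04 0;0 0 .04 0;0 0 .033 0;0 0 .013 0' .05|sed -n 2,4p; python3 steer.py '0 0 .004 0;0 0 0 0' ; python3 go.py .487 .1855 .030
```

```text
pos [0.4895 0.1776 0.2015] yawY 1.452 tool d [0.0034 0.0076 0.1705] rows 4.092747688002491 q6 -1.24 t 7.2
position: [0.4879, 0.1822, 0.0357]
ee_rot: [-0.003, 0.06, 0.998, -0.001]
contact_force: [-1.2, -0.7, 1.3]
clock: 7.78
position: [0.4902, 0.1831, 0.0348]
ee_rot: [-0.001, 0.06, 0.998, -0.0]
contact_force: [-0.5, 0.5, 0.2]
width: 0.0498
gripper_force: 0.0
pos [0.4902 0.1831 0.0348] yawY 1.451 tool d [0.0034 0.002  0.0048] rows 0.1500018423661825 q6 -1.23 t 7.7833
```

```bash
python3 steer.py '.002 .001 .003 0;0 0 0 0' |sed -n 2,4p; python3 steer.py '0 0 0 0;0 0 0 0;0 0 0 0;0 0 0 0;0 0 0 0' .005 40; python3 steer.py '0 0 -.01 0;0 0 -.025 0;0 0 -.04 0;0 0 -.04 0;0 0 -.02 0'; python3 go.py .575 -.111 .165
```

```text
position: [0.4889, 0.1855, 0.0338]
ee_rot: [0.001, 0.059, 0.998, 0.0]
contact_force: [-0.3, -0.9, 0.8]
clock: 8.37
position: [0.4886, 0.1858, 0.034]
ee_rot: [0.001, 0.059, 0.998, 0.0]
contact_force: [0.5, -0.2, 6.7]
width: 0.0166
gripper_force: 39.0
clock: 8.78
position: [0.4897, 0.1861, 0.1728]
ee_rot: [0.003, 0.059, 0.998, 0.001]
contact_force: [0.4, 0.1, -0.1]
width: 0.0171
gripper_force: 39.1
pos [0.4897 0.1861 0.1728] yawY 1.453 tool d [-0.1196 -0.2851  0.0079] rows 7.4155193277124605 q6 -1.22 t 8.7833
```

```bash
python3 steer.py '-.015 -.0356 0 0;-.015 -.0356 0 0;-.015 -.0356 0 0;-.015 -.0356 0 0;-.015 -.0356 0 0'|sed -n 2p;python3 steer.py '-.015 -.0356 0 0;-.015 -.0356 0 0;-.015 -.0356 0 0;0 0 0 0;0 0 0 0'
python3 - <<'E'
from look import *
d,T=wrist();cv2.imwrite("pics/w4.png",d["img"][...,::-1])
np.savez("w4.npz",img=d["img"],camera_matrix=d["camera_matrix"],T=T)
def col(im,lo,hi):return cv2.inRange(cv2.cvtColor(im,cv2.COLOR_RGB2HSV),lo,hi)//255
print("blue centre px",proj(d,T,(.583,-.112,.008)))
E
python3 go.py .575 -.111 .042
```

```text
position: [0.5413, -0.0015, 0.1685]
clock: 9.62
position: [0.5738, -0.1134, 0.1679]
ee_rot: [-0.0, 0.061, 0.998, 0.0]
contact_force: [0.0, 1.6, -1.4]
width: 0.0167
gripper_force: 39.3
blue centre px [324.17048834 235.34242947]
pos [ 0.5731 -0.1118  0.1677] yawY 1.451 tool d [-0.0019  0.0009  0.1257] rows 3.0157521568829 q6 -1.76 t 9.6667
```

View pics/w4.png

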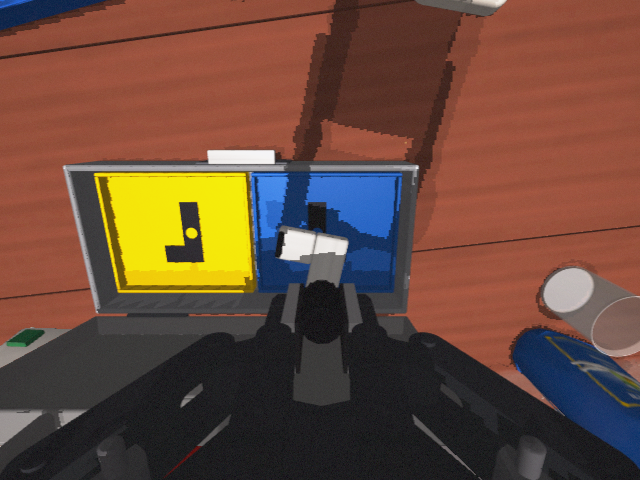

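The clamp is held level over the blue tray, foot toward the robot side. The tray's centre projects to (324,235), mid-blue as expected, and the yellow spot is at (192,233). I'll check the tray floor's height against the yellow spot, then lower.

```bash
python3 - <<'E'
from look import *
t,d=load("top1"),load("w4")
def col(im,lo,hi):return cv2.inRange(cv2.cvtColor(im,cv2.COLOR_RGB2HSV),lo,hi)//255
y=col(d["img"],(20,150,80),(35,255,255));w=[b for b in blobs(y,(180,220,205,245),5)];print(w)
y=col(t["img"],(20,150,60),(35,255,255));a=[b for b in blobs(y,(467,227,478,238),3)];print(a)
print(tri(ray(t,(472.2,232.3)),ray(d,(191.5,233))))
E
python3 steer.py '0 0 .03 0;0 0 .04 0;0 0 .03 0;0 0 .015 0;0 0 .006 0';python3 steer.py '0 0 0 0;0 0 0 0'; python3 go.py .575 -.111 .042
```

```text
[(array([181.3, 234.1]), array([180, 220,   5,  25,  83], dtype=int32)), (array([202.1, 230.8]), array([199, 220,   6,  25, 117], dtype=int32)), (array([191.1, 232.8]), array([185, 228,  13,  11, 112], dtype=int32))]
[(array([469.8, 231.9]), array([467, 227,   8,  11,  46], dtype=int32)), (array([476.5, 232. ]), array([476, 227,   2,  11,  22], dtype=int32))]
(array([ 0.5678624 , -0.23168773,  0.0019359 ]), [np.float64(0.00018416037025182432), np.float64(0.0001841603702519085)])
clock: 10.08
position: [0.5707, -0.1088, 0.0441]
ee_rot: [-0.003, 0.058, 0.998, 0.001]
contact_force: [0.2, 1.2, -0.8]
width: 0.0165
gripper_force: 39.3
clock: 10.25
position: [0.5741, -0.1105, 0.0477]
ee_rot: [0.001, 0.058, 0.998, -0.0]
contact_force: [0.4, 0.4, -0.1]
width: 0.0167
gripper_force: 39.3
pos [ 0.5741 -0.1105  0.0477] yawY 1.454 tool d [-0.001  -0.0004  0.0057] rows 0.13840352802305508 q6 -1.76 t 10.25
```

```bash
python3 steer.py '0 0 .002 0;0 0 .0015 0;0 0 0 0'|sed -n 2,4p;python3 steer.py '0 0 .001 0;0 0 .001 0;0 0 0 0'|sed -n 2,4p
```

```text
position: [0.5742, -0.1114, 0.0443]
ee_rot: [0.001, 0.059, 0.998, -0.0]
contact_force: [-0.7, 1.0, -0.2]
position: [0.5739, -0.1115, 0.042]
ee_rot: [0.0, 0.059, 0.998, -0.0]
contact_force: [-0.9, 0.3, 3.9]
```

Contact came at 42 mm, which is the 8 mm floor plus the 34 mm grip height. Releasing.

```bash
python3 steer.py '0 0 0 0;0 0 0 0;0 0 0 0' .045|sed -n 4,6p; python3 steer.py '0 0 -.01 0;0 0 -.03 0;0 0 -.04 0;0 0 -.04 0;0 0 -.03 0'|sed -n 2p; python3 go.py .526 .307 .18
```

```text
contact_force: [0.7, -0.4, 0.6]
width: 0.0449
gripper_force: 0.0
position: [0.5744, -0.1116, 0.1952]
pos [ 0.5744 -0.1116  0.1952] yawY 1.453 tool d [0.0973 0.41   0.0146] rows 10.11129395652575 q6 -1.76 t 11.4167
```

```bash
python3 steer.py '.0088 .0373 .001 0;.0088 .0373 .001 0;.0088 .0373 .001 0;.0088 .0373 .001 0;.0088 .0373 .001 0' .05|sed -n 2p;python3 steer.py '.0088 .0373 .001 0;.0088 .0373 .001 0;.0088 .0373 .001 0;.0088 .0373 .001 0;.0088 .0373 .001 0'|sed -n 2p;python3 steer.py '.0088 .0373 .001 0;0 0 0 0;0 0 0 0'|sed -n 2p
python3 - <<'E'
from look import *
t,s=load("top0"),load("side0")
d,T=wrist();u,v=proj(d,T,(.526,.307,.035)).astype(int);print(u,v)
for b in blobs(black(d["img"]),(u-25,v-30,u+25,v+30),100):print(b,tri(ray(t,(206.4,249.6)),ray(d,b[0],T)),tri(ray(s,(324.7,343)),ray(d,b[0],T)))
# blue tray result
t=manip.get_image("top");s=manip.get_image("side")
k=blobs(black(t["img"]),(400,205,440,240),8);k2=blobs(black(s["img"]),(280,190,330,225),8);print(k,k2)
o=np.zeros((450,800,3),np.uint8);o[:,:400]=cv2.resize(t["img"][130:310,370:530],(400,450));o[:,400:]=cv2.resize(s["img"][90:270,230:390],(400,450))
cv2.imwrite("pics/c3.png",o[...,::-1])
E
python3 go.py .526 .307 .18
```

```text
position: [0.5514, 0.0805, 0.1873]
position: [0.5295, 0.2712, 0.1821]
position: [0.525, 0.3094, 0.1806]
318 231
(array([321.5, 237.8]), array([ 297,  214,   46,   47, 1145], dtype=int32)) (array([0.52871242, 0.30691567, 0.0328218 ]), [np.float64(0.004063767548676376), np.float64(0.0040637675486764595)]) (array([0.52968182, 0.30945424, 0.03312262]), [np.float64(0.002778632234633631), np.float64(0.0027786322346335657)])
[(array([411.6, 214.6]), array([406, 212,  15,   7,  63], dtype=int32)), (array([415.3, 227.3]), array([410, 222,  11,  11,  73], dtype=int32))] [(array([280.8, 194.9]), array([280, 190,   4,  14,  29], dtype=int32)), (array([314.3, 205.3]), array([ 295,  190,   35,   35, 1024], dtype=int32)), (array([290.3, 219.9]), array([289, 218,   4,   4,  12], dtype=int32))]
pos [0.5258 0.3064 0.1806] yawY 1.452 tool d [-0.0002  0.0007  0.0006] rows 0.02228998666839501 q6 -1.04 t 12.65
```

View pics/c3.png

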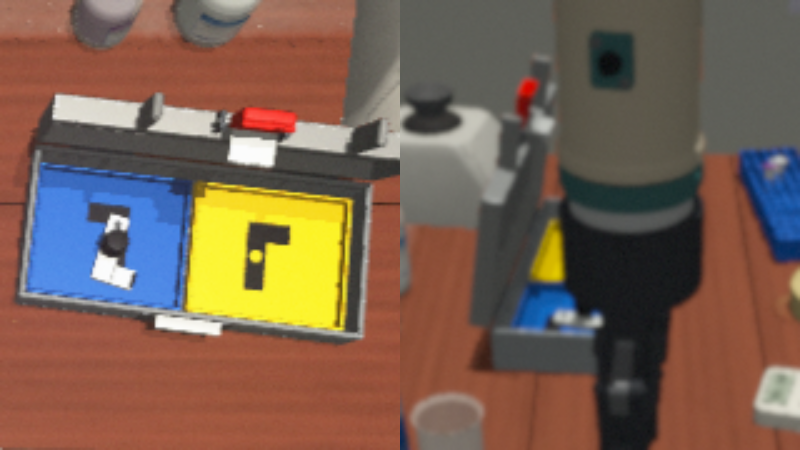

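The left clamp lies flat inside the blue tray (crop (113,245)) and the lid is upright. Now I'll grasp the right clamp.

```bash
python3 steer.py '-.001 0 .036 0;0 0 .04 0;0 0 .035 0;0 0 .025 0;0 0 .01 0'|sed -n 2p; python3 steer.py '0 0 .002 0;0 0 0 0'|sed -n 2,4p;python3 go.py .527 .307 .033
```

```text
position: [0.5246, 0.3044, 0.0308]
position: [0.5274, 0.3066, 0.0327]
ee_rot: [0.0, 0.06, 0.998, 0.0]
contact_force: [-0.1, 0.2, 1.0]
pos [0.5274 0.3066 0.0327] yawY 1.451 tool d [ 0.0005  0.0004 -0.0003] rows 0.016402054723054182 q6 -1.04 t 13.2333
```

```bash
python3 steer.py '0 0 0 0;0 0 0 0;0 0 0 0;0 0 0 0;0 0 0 0' .005 40|sed -n 2,6p; python3 steer.py '0 0 -.01 0;0 0 -.025 0;0 0 -.04 0;0 0 -.04 0;0 0 -.02 0'|sed -n 2,6p; python3 go.py .558 -.238 .168
```

```text
position: [0.5281, 0.3079, 0.0345]
ee_rot: [0.002, 0.059, 0.998, 0.001]
contact_force: [-1.0, -1.4, 7.2]
width: 0.0165
gripper_force: 39.2
position: [0.5283, 0.3084, 0.1731]
ee_rot: [0.003, 0.059, 0.998, 0.002]
contact_force: [1.0, 0.8, 0.4]
width: 0.0166
gripper_force: 39.0
pos [0.5283 0.3084 0.1731] yawY 1.453 tool d [-0.0935 -0.5391  0.0035] rows 13.122077906221293 q6 -1.04 t 14.0667
```

```bash
python3 steer.py '-.0067 -.0385 0 0;-.0067 -.0385 0 0;-.0067 -.0385 0 0;-.0067 -.0385 0 0;-.0067 -.0385 0 0'|sed -n 2p;python3 steer.py '-.0067 -.0385 0 0;-.0067 -.0385 0 0;-.0067 -.0385 0 0;-.0067 -.0385 0 0;-.0067 -.0385 0 0'|sed -n 2p;python3 steer.py '-.0067 -.0385 0 0;-.0067 -.0385 0 0;-.0067 -.0385 0 0;-.0067 -.0385 0 0;0 0 0 0'|sed -n 2p;python3 steer.py '0 0 0 0'|grep -A9 width;python3 go.py .558 -.238 .046
```

```text
position: [0.5368, 0.1109, 0.1683]
position: [0.5475, -0.0845, 0.1682]
position: [0.5573, -0.2466, 0.168]
width: 0.0163
gripper_force: 39.3
pos [ 0.5563 -0.241   0.1677] yawY 1.449 tool d [-0.0013  0.0032  0.1217] rows 2.9186492290878796 q6 -1.97 t 15.4
```

```bash
python3 steer.py '0 .002 .03 0;0 .001 .04 0;0 0 .03 0;0 0 .015 0;0 0 .005 0'|sed -n 2,4p;python3 steer.py '0 0 .002 0;0 0 0 0'|sed -n 2,4p; python3 steer.py '0 0 .0015 0;0 0 0 0'|sed -n 2,4p
```

```text
position: [0.5545, -0.2329, 0.0445]
ee_rot: [-0.003, 0.058, 0.998, 0.002]
contact_force: [0.4, 0.2, -0.6]
position: [0.5574, -0.2352, 0.0461]
ee_rot: [0.0, 0.058, 0.998, -0.0]
contact_force: [0.6, 0.1, -0.2]
position: [0.5578, -0.2361, 0.0453]
ee_rot: [0.001, 0.059, 0.998, -0.001]
contact_force: [-0.2, 0.2, -1.1]
```

```bash
python3 steer.py '0 0 .0015 0;0 0 0 0'|sed -n 2,4p;python3 steer.py '0 0 .001 0;0 0 0 0'|sed -n 2,4p;python3 steer.py '0 0 .0005 0;0 0 0 0'|sed -n 2,4p
```

```text
position: [0.5572, -0.2361, 0.043]
ee_rot: [0.001, 0.059, 0.998, -0.0]
contact_force: [0.5, -0.4, -0.1]
position: [0.5571, -0.2362, 0.0425]
ee_rot: [0.001, 0.059, 0.998, -0.0]
contact_force: [-1.3, 1.2, 4.8]
position: [0.5571, -0.2362, 0.0424]
ee_rot: [0.001, 0.059, 0.998, -0.0]
contact_force: [-2.1, 0.6, 7.8]
```

Contact felt. Release, retreat and check.

```bash
python3 steer.py '0 0 0 0;0 0 0 0;0 0 0 0' .045|sed -n 4,6p; python3 steer.py '0 0 -.01 0;0 0 -.03 0;0 0 -.04 0;0 0 -.04 0;0 0 -.03 0'|sed -n 2p
python3 steer.py '.03 .02 -.01 0;.03 .02 -.01 0;.03 .02 -.01 0;.03 .02 -.01 0;.03 .02 -.01 0'|sed -n 2p;python3 steer.py '.015 .035 0 0;.015 .035 0 0;.015 .035 0 0;.015 .035 0 0;0 0 0 0'
python3 - <<'E'
from look import *
t=manip.get_image("top");s=manip.get_image("side")
o=np.zeros((450,800,3),np.uint8);o[:,:400]=cv2.resize(t["img"][130:310,370:530],(400,450));o[:,400:]=cv2.resize(s["img"][90:270,230:390],(400,450))
cv2.imwrite("pics/c4.png",o[...,::-1])
E
```

```text
contact_force: [0.8, -0.0, 0.2]
width: 0.045
gripper_force: 0.0
position: [0.5575, -0.2363, 0.1947]
position: [0.4181, -0.118, 0.2417]
clock: 18.15
position: [0.3732, 0.0326, 0.2414]
ee_rot: [-0.001, 0.056, 0.998, 0.002]
contact_force: [0.3, 0.1, -0.3]
width: 0.0451
gripper_force: 0.0
```

View pics/c4.png

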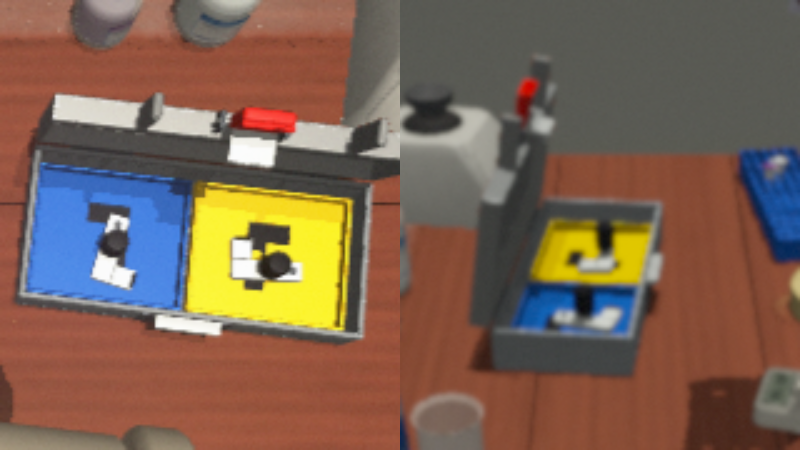

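Both clamps lie flat with knobs up, blue at crop (113,245) and yellow at (274,264). The lid is upright, the bystanders look untouched and the arm is clear, so I'm handing in.

```bash
python3 -c "
from rig import manip
print(manip.sign_off())"
```

```text
the job is handed in; nothing more can be done
None
```

I handed the job in at about 18 s: in the last pictures the lid stands open, the left-hand clamp lies flat and knob-up in the blue tray and the right-hand clamp in the yellow, and the timer and beaker look undisturbed, but the sign-off gave no verdict.

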